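# Get the meter box out of the row and set it up on the reading stand

### The job

From the tight row of grey boxes at the raised power rail, push the moving-coil meter box (the lower one with the dial window) out of the row towards the front, along the bench, until it stands wholly clear of the other boxes, which must stay where they are. Then pick it up and lay it gently on the sloping stand: flat on the deck, about in the middle, square to it, dial end uppermost and its lower end resting against the ledge, and let go. Leave the transformer, the capacitor and the screwdriver alone.

Things in the scene. Friction and masses are not known exactly. Their poses are not given: they have to be found in the camera images.
- meter_center (a point): the meter box: grey plastic, 100 mm long, 52 wide, 56 tall (10 mm lower than its neighbours); flush dial window in the top, nothing proud of it. About 0.45 kg. Point: its centre, 28 mm above its underside; x along its length to the dial end, y across, z up. Starts in the row, dial end away from the robot, under 1 mm from the box on either side, never at an end of the row.
- meter_dial (a point): middle of the dial scale, on the top face of the meter box: 18 mm from its centre towards the dial end, 28 mm above the centre
- box_a_center (a point): a component box, 100 x 52 x 66 mm tall, grey plastic, four flush sockets in the top face. Stands in the row with its 100 mm length along the rail's x. This point is its centre, 33 mm above the bench; x along its length, y along its width, z up. About 0.5 kg. Must stay where it is.
- box_b_center (a point): a component box, 100 x 52 x 66 mm tall, grey plastic, three flush sockets in line in the top face. Stands in the row with its 100 mm length along the rail's x. This point is its centre, 33 mm above the bench; x along its length, y along its width, z up. About 0.5 kg. Must stay where it is.
- box_c_center (a point): a component box, 100 x 52 x 66 mm tall, grey plastic, six flush sockets in the top face. Stands in the row with its 100 mm length along the rail's x. This point is its centre, 33 mm above the bench; x along its length, y along its width, z up. About 0.5 kg. Must stay where it is.
- box_d_center (a point): a component box, 100 x 52 x 66 mm tall, grey plastic, three flush sockets in a triangle in the top face. Stands in the row with its 100 mm length along the rail's x. This point is its centre, 33 mm above the bench; x along its length, y along its width, z up. About 0.5 kg. Must stay where it is.
- rail: raised bench power rail (fixed): white socket trunking on two feet, the row of five boxes at its front. Origin on the bench mid-row; x to the back (away from the robot), y along the row, z up. Boxes stand parallel to these axes, centres 52.4 mm apart (y -105 to +105), each within 8 mm of x = 0. Feet at y = +-166 to +-190, x = 55 to 145 mm. The bench is free behind the boxes and in front of the row.
- rail_edge (a point): middle of the lower front edge of the rail's trunking: 50 mm behind the row's middle line, so right above the back ends of the boxes, and 175 mm above the bench. The trunking is a solid bar that runs 192 mm to either side along the rail's y, 62 mm to the back and 42 mm up from here
- stand_deck: sloping deck of the grey steel stand (fixed). Origin on its upper face at the inner face of the ledge, mid-width, 30 mm above the bench; x up the slope (28 degrees to the horizontal), y across, z square out of the deck. Deck 150 (x) by 140 mm (y); the ledge at its lower end, x = -4 to 0, full width, stands 14 mm above the deck. Nothing stands above it.
- transformer_center (a point): bystander: transformer on a red base 110 x 78 x 22 mm, 82 mm tall overall, behind the stand; point on its axis 40 mm above the bench
- capacitor_center (a point): bystander: upright aluminium capacitor can, 45 mm diameter, 82 mm tall with its terminals, between the row's front and the stand; point on its axis 37 mm above the bench
- screwdriver_grip (a point): bystander: screwdriver 190 mm long lying on the bench to the right; point in the middle of its handle, its x axis along the tool towards the tip

How it is judged (in metres and radians):
On the way, in this order (a step that is already met when the one before it is completed fails the run):
1. the meter box stands on the bench wholly in front of all four other boxes (x of meter_center in the frame of box_a_center below -0.1 m and x of meter_center in the frame of box_b_center below -0.1 m and x of meter_center in the frame of box_c_center below -0.1 m and x of meter_center in the frame of box_d_center below -0.1 m and height (world z) of meter_center below 0.033 m and angle between meter_center's own z axis and vertical below 0.08 rad), for 0.2 s.
2. the meter box is held by the fingers, lifted off the bench (height (world z) of meter_center above 0.045 m and contact force between the fingers and meter above 1 N), for 0.2 s.
3. the meter box lies flat on the deck of the stand against its ledge (x of meter_center in the frame of stand_deck between 0.042 and 0.06 m and y of meter_center in the frame of stand_deck between -0.03 and 0.03 m and z of meter_center in the frame of stand_deck between 0.022 and 0.033 m and angle between the z axis of meter_center and the z axis of stand_deck, either way round below 0.09 rad and angle between the x axis of meter_center and the x axis of stand_deck, either way round below 0.2 rad and x of meter_dial in the frame of stand_deck above 0.055 m), for 0.2 s.
At the end, for the whole second after the job is handed in: Meter box at rest on the deck, let go: flat (5 deg), square (11 deg), dial end up, within 30 mm of mid-width, lower end within 10 mm of the ledge; other boxes within 12 mm and transformer, capacitor and screwdriver within 15 mm of where they stood (all of step 3 and linear speed of meter below 0.02 m/s and contact force between the fingers and meter below 0.1 N and distance of each of box_a_center, box_b_center, box_c_center, box_d_center from where it was at the start of the episode below 0.012 m and distance of each of transformer_center, capacitor_center, screwdriver_grip from where it was at the start of the episode below 0.015 m); the robot touches nothing.
It fails at once if one of the other boxes in the row is shifted by more than 12 mm (distance of any of box_a_center, box_b_center, box_c_center, box_d_center from where it was at the start of the episode above 0.012 m).
It fails at once if the transformer, the capacitor or the screwdriver is shifted by more than 15 mm (distance of any of transformer_center, capacitor_center, screwdriver_grip from where it was at the start of the episode above 0.015 m).
It fails at once if the meter box is dropped or thrown (moving faster than 0.35 m/s with no finger on it) (linear speed of meter above 0.35 m/s and contact force between the fingers and meter below 0.05 N).
It fails at once if the meter box is set down hard on the stand (over 120 N) (contact force between meter and stand above 120 N).
It also fails if it takes over 51 s, if anything falls off the work surface, if the arm or the gripper's body presses on something with over 40 N, if the wrist force passes 120 N, or if a joint passes its speed limit or range.

### The arm

A 6-joint arm with a two-finger parallel gripper is mounted at the origin on the work surface. World frame = base frame: x ahead of the robot, y to its left, z up, the work surface at z = 0. Lengths are in mm, angles in rad, forces in N, time in s.
With the tool pointing down it reaches from about 300 to 775 mm from the base axis. Payload 14.6 kg.
Tool frame: the origin (TCP) lies at the very end of the fingers, on their centre line; the grasp point (between the pads) lies 19 mm behind it (grip_point_offset is the distance from the TCP to the grasp point, in mm); z points along the fingers, y is the line along which they close (so a half turn about z gives the same grasp; the last joint's range is limited). The gripper opens to 94 mm and grips with 3 to 60 N. Pads are 16 mm wide; open, the fingers measure 119 mm over their backs; the gripper's body (75 mm by 177 mm) begins 78 mm behind the grasp point.
Start: joints at [-1.18, 0.3, 1.521, -0, 1.321, -0.067], TCP at [243.078, -493.358, 205.446] pointing down, gripper open.
Joint ranges: [-3.03, 3.03], [-0.79, 2.21], [0.23, 2.52], [-1.04, 4.18], [0, 3.07], [-2.55, 2.55]. Speed limits (rad/s): [2.22, 2.22, 2.57, 3.14, 3.14, 3.14].

### API

Orientations are given as [roll, pitch, yaw] about the fixed x, y, z axes, in that order (R = Rz(yaw) Ry(pitch) Rx(roll)).
In Python, from cell import read_state, camera, camera_info, sign_off, grip_point_offset gives the robot as it stands.
- The arm moves only by the shell command python3 -m handwheel 'ROWS' [FORCE]. ROWS is text: rows parted by semicolons, each of 5 numbers parted by spaces: the shift along the world's x, y, z in units of 40 mm (1.0 is 40 mm), then the turn about the world's z in units of 5 degrees (1.0 is 5 degrees), then the closure, from 0 (fully open) to 1 (shut). In form: dx dy dz yaw gripper; .... A call has 1 to 12 rows; each row shifts and turns the commanded pose from where the row before left it; what a row does not reach is not made up. A row lasts 1/12 s, in which the tool goes at most 41.7 mm and 7.16 degrees, less where a joint would pass 70% of its speed; a pose out of reach is approached as far as the arm can. A call is refused whole if a number of a shift passes 1 or a number of a turn 1, either way. A call with a gripper value outside its range is refused whole. The fingers move at their own pace and stop on an object; FORCE is the grip in N (left out, the last holds). Time passes only in rows, so rows that do not move let the fingers close. It gives the time, the measured TCP pose, the force, the opening and the grip force at its end, in the units of the state.
- read_state(): the state, without advancing time (a new reading comes with each control period).
- camera(name): name is "side" or "top" or "wrist"; returns (picture, depth): 480x640x3 uint8, red, green, blue; 480x640 float32, mm along the optical axis (not along the pixel's ray), 0 where there is no reading.
- camera_info(name): a dict with "intrinsics" (3x3 intrinsics, pixels), "world_from_camera" (4x4, takes a point from camera to world coordinates). Camera axes: x right, y down, z forward; pixel columns grow to the right and rows downward; lengths in mm; the calibration is good to about 2 mm. A picture is of the moment at which its call begins: read the wrist's pose just before it. camera_info takes no time and is no camera call; for the wrist camera it gives the pose at the moment of the call.
- sign_off(): hands the job in; it is judged then, once.
The state is a dict: "clock": time; "joints": joint angles; "qd": joint speeds; "effort": joint torques, N m; "eef_pos": TCP position; "eef_rot": TCP orientation; "wrist_force": force on the tool from outside, world axes, zero at the start; "moment": the same for the moment, N m; "finger_gap": finger opening in mm; "finger_force": force on a finger pad.
Only numpy, scipy, OpenCV 4.12 (cv2) and the standard library are available. Lean on these libraries where they do the work, as an engineer would, in place of code of your own. Each camera call takes 0.05 s, during which the arm holds its last target. There are 200 camera calls.

## Working session

There is one attempt and no reset: what is moved stays moved. The work goes in short steps, Python scripts to look and compute and a shell command to move; the robot and the scene stay as the last step left them, time stands still between calls to the robot, and variables do not carry over. Pictures are saved under pics/ and viewed, at most 10 in all, crops included, and the job is handed in when it is done.

```bash
ls; mkdir -p pics; cat > h.py <<'E'
import numpy as np, cv2
from cell import *
def snap(n):
    info=camera_info(n); p,d=camera(n); np.savez('/tmp/%s.npz'%n,p=p,d=d,K=info["intrinsics"],T=info["world_from_camera"]); return p,d
def load(n):
    z=np.load('/tmp/%s.npz'%n); return z['p'],z['d'],z['K'],z['T']
def cloud(n):
    p,d,K,T=load(n); v,u=np.mgrid[:480,:640]
    P=np.stack([(u-K[0,2])/K[0,0]*d,(v-K[1,2])/K[1,1]*d,d,np.ones_like(d)],-1)@np.array(T).T
    P=P[...,:3]; P[d==0]=np.nan; return P
E
python3 - <<'E'
from h import *
for n in('top','side'):
    p,d=snap(n); cv2.imwrite('pics/%s0.png'%n,p[...,::-1])
print(read_state())
E
```

```text
pics
{'clock': 0.1, 'joints': array([-1.17960677e+00,  3.00406946e-01,  1.52151719e+00,  1.81480646e-05,
        1.32064558e+00, -6.66126740e-02]), 'qd': array([ 0.00079919, -0.00118331, -0.00169667,  0.00128838, -0.00065073,
       -0.00040409]), 'effort': array([ 1.87410777e-03, -5.32638073e+01, -3.53279829e+01,  7.09787942e-02,
        2.34825670e-02, -4.48585536e-05]), 'eef_pos': array([ 242.99897274, -493.16252375,  204.94853234]), 'eef_rot': array([-3.14061893e+00, -8.25762313e-05,  4.57797685e-01]), 'wrist_force': array([-0.17504654,  0.11039995,  0.76122996]), 'moment': array([ 0.01649946, -0.05393053,  0.03160669]), 'finger_force': 0.0, 'finger_gap': 94.06779464944728}
```

View pics/top0.png

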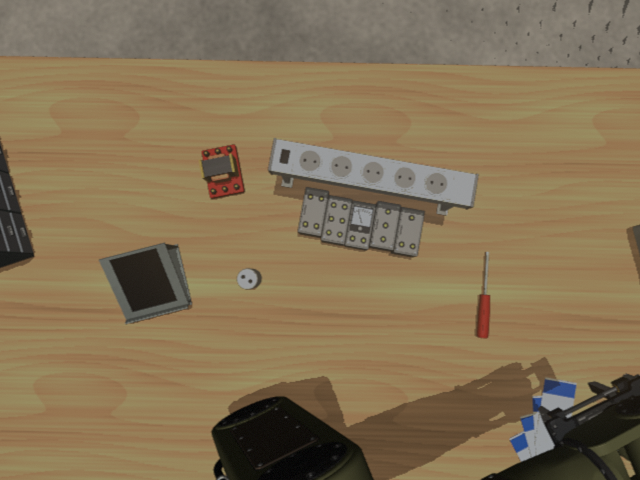

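View pics/side0.png

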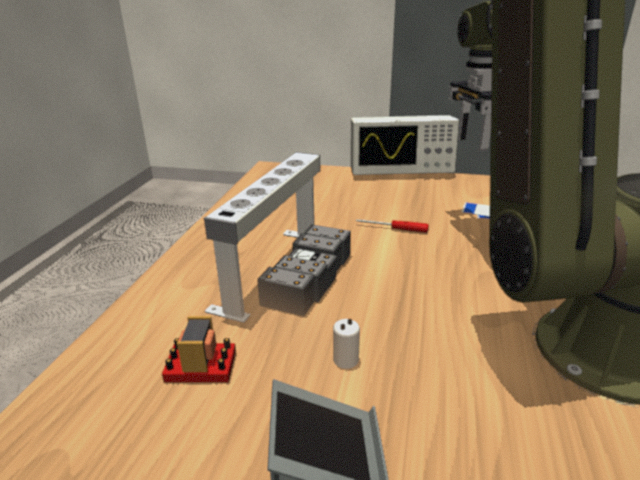

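The top view shows the row at about (360,225), with the meter as the middle box and its dial at (362,216). The rail is behind the row, the stand is at (147,283), the capacitor at (248,279), the transformer at (222,172) and the screwdriver at (484,305). The side view shows the trunking overhanging the back ends of the boxes, so with the tool vertical I'll drag the box forward by pressing on its top. Next I'll measure.

```bash
python3 - <<'E'
from h import *
P=cloud('top'); p=load('top')[0]
def rect(mask,name):
    q=P[mask][:,:2].astype(np.float32); r=cv2.minAreaRect(q); print(name,len(q),np.round(r[0],1),np.round(r[1],1),round(r[2],2), 'z',np.round(np.nanmedian(P[mask][:,2]),1)); return q
v,u=np.mgrid[:480,:640]; Z=P[...,2]
reg=lambda a,b,c,d:(u>=a)&(u<b)&(v>=c)&(v<d)
rect(reg(255,490,130,215)&(Z>190)&(Z<240),'rail')
rect(reg(290,435,180,265)&(Z>50)&(Z<80),'row')
m=reg(290,435,180,265)&(Z>50)&(Z<60.5); rect(m,'meter')
rect(reg(230,265,262,295)&(Z>60),'cap')
rect(reg(195,250,140,200)&(Z>10),'trafo')
S=reg(95,195,235,325)&(Z>15); rect(S,'stand')
# plane fit of dark deck
dk=reg(112,172,255,310)&(p.sum(-1)<150)&(Z>15)
q=P[dk]; c=q.mean(0); n=np.linalg.svd(q-c,full_matrices=False)[2][2]; n*=np.sign(n[2]); print('deck c',c,'n',n,'tilt',np.degrees(np.arccos(n[2])),'rms',np.std((q-c)@n),'upslope yaw',np.degrees(np.arctan2(-n[1],-n[0])))
rect(dk,'deckdark')
cr=lambda a,b,c,d,k:cv2.resize(p[c:d,a:b],None,fx=k,fy=k,interpolation=cv2.INTER_CUBIC)
i=np.zeros((600,800,3),np.uint8); a=cr(285,445,180,265,5); i[:425,:800]=a
i[425:600,:]=0
cv2.imwrite('pics/row.png',i[:425,:,::-1]); cv2.imwrite('pics/st.png',cr(90,200,235,330,6)[...,::-1])
E
```

```text
rail 7224 [ 652.4 -129.1] [390.4  64.1] 81.03 z 218.2
row 5694 [ 571.4 -116.3] [262.7 108.3] 80.24 z 66.2
meter 1090 [ 570.  -111.4] [253.6 105. ] 82.83 z 57.0
cap 356 [445.8 122.6] [42.3 44.7] 1.23 z 74.7
trafo 1814 [684.8 193.7] [111.   78.5] 12.51 z 40.2
stand 4664 [431.  340.4] [144.3 142.9] 15.69 z 66.0
deck c [437.9321798  342.76161966  68.77380276] n [-0.45284779 -0.12336268  0.88301219] tilt 27.992115504010275 rms 2.0058940771439993 upslope yaw 15.238481185075557
deckdark 2409 [438.1 341.7] [113.   98.8] 15.28 z 69.2
```

View pics/row.png

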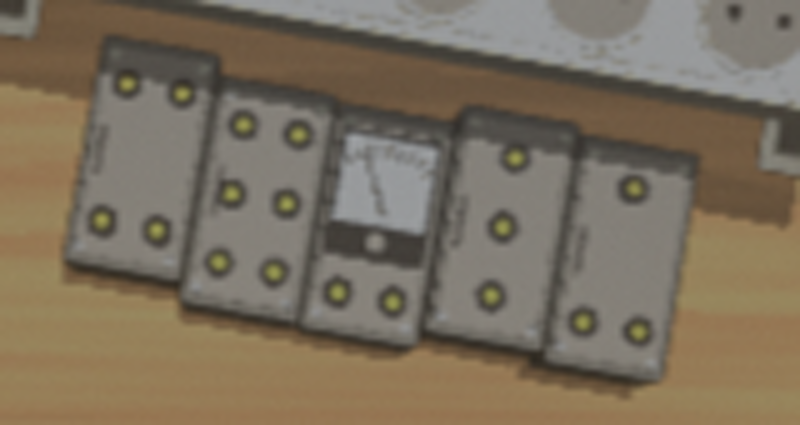

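View pics/st.png

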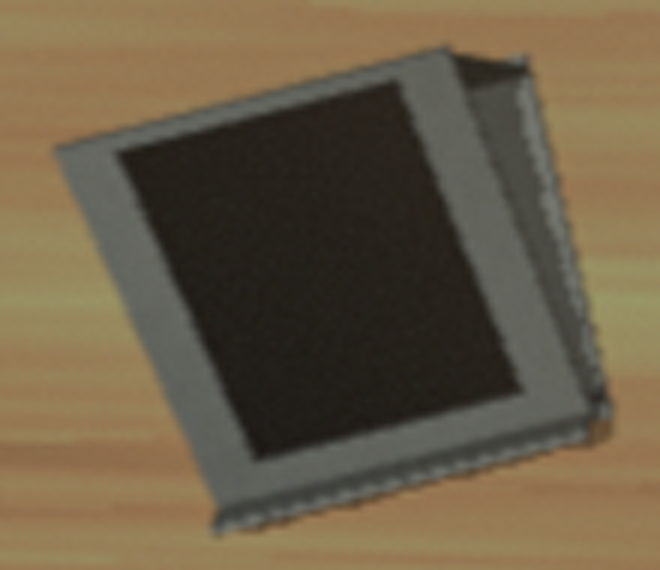

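```bash
cat >> h.py <<'E'
def ray(n,uv,z):
    p,d,K,T=load(n); r=T[:3,:3]@np.linalg.solve(K,[uv[0],uv[1],1.]); o=T[:3,3]; return o+r*(z-o[2])/r[2]
YR=np.radians(-8.97); RX=np.array([np.cos(YR),np.sin(YR)]); RY=np.array([-RX[1],RX[0]]); R0=np.array([572.4,-116.5])
def rail(p): d=np.array(p)[:2]-R0; return np.round([d@RX,d@RY],1)
E
python3 - <<'E'
from h import *
c=[ray('top',(285+a/5,180+b/5),56) for a,b in [(302,327),(417,347),(452,137),(338,118)]]
for q in c: print(np.round(q,1),rail(q))
m=np.mean(c,0); print('meter',m,rail(m))
T=camera_info('wrist')["world_from_camera"]; s=read_state(); print('cam rel tcp',T[:3,3]-s['eef_pos'],s['eef_rot'])
for k in (-70,-20):
    t=m[:2]+RX*(k-rail(m)[0]); print(k,t,'delta units',(t-s['eef_pos'][:2])/40)
E
```

```text
[521.9 -85.7  56. ] [-54.7  22.6]
[ 514.4 -135.3   56. ] [-54.4 -27.6]
[ 605.5 -149.    56. ] [ 37.7 -26.9]
[612.7 -99.5  56. ] [37.2 23. ]
meter [ 563.61913871 -117.36537866   56.        ] [-8.5 -2.2]
cam rel tcp [ 73.05259476  36.5827368  179.16749578] [-3.14061893e+00 -8.25762313e-05  4.57797685e-01]
-70 [ 502.8712767  -107.77646525] delta units [6.4968076  9.63465146]
-20 [ 552.2597824  -115.57232981] delta units [7.73152024 9.43975485]
```

Pressing closer to the rail, the wrist camera (82 mm along the tool's +x) would hang over the trunking, so I'll turn the tool half a turn so that it faces the robot.

```bash
python3 -m handwheel '.22 .33 0 1 .9;.22 .33 0 1 .9;.22 .33 0 1 .9;.22 .33 0 1 .9;.22 .33 0 1 .9;.22 .33 0 1 .9;.22 .33 0 1 .9;.22 .33 0 1 .9;.22 .33 0 1 .9;.22 .33 0 1 .9;.22 .33 0 1 .9;.22 .33 0 1 .9' 20
python3 -m handwheel '.22 .33 -.2 1 .9;.22 .33 -.2 1 .9;.22 .33 -.2 1 .9;.22 .33 -.2 1 .9;.22 .33 -.2 1 .9;.22 .33 -.2 1 .9;.22 .33 -.2 1 .9;.22 .33 -.2 1 .9;.22 .33 -.2 1 .9;.22 .33 -.2 1 .9;.22 .33 0 1 .9;.22 .33 0 1 .9'
python3 -m handwheel '.23 .34 0 1 .9;.23 .34 0 1 .9;.23 .34 0 1 .9;.23 .34 0 1 .9;.23 .34 0 1 .9;0 0 0 0 .9;0 0 0 0 .9'
python3 - <<'E'
from h import *
s=read_state(); print(s['clock'],s['eef_pos'],np.degrees(s['eef_rot']),s['joints'],rail(s['eef_pos']))
p,d=snap('wrist'); cv2.imwrite('pics/w1.png',p[...,::-1])
E
```

```text
clock: 1.1
eef_pos: [348.9, -334.2, 205.2]
eef_rot: [-3.141, -0.0, 1.509]
wrist_force: [-0.4, -0.6, -0.0]
finger_gap: 17.0
finger_force: 0.0
clock: 2.1
eef_pos: [454.3, -175.7, 124.7]
eef_rot: [-3.141, -0.001, 2.557]
wrist_force: [-0.5, 0.7, 1.7]
finger_gap: 9.2
finger_force: 0.0
clock: 2.68
eef_pos: [500.2, -108.2, 125.1]
eef_rot: [3.142, -0.001, 2.988]
wrist_force: [0.6, 0.1, -0.2]
finger_gap: 9.0
finger_force: 0.0
2.6833 [ 500.17163951 -108.24006823  125.13394221] [ 1.79999561e+02 -3.55873117e-02  1.71190417e+02] [-2.84661019e-01  2.99195694e-01  1.71981060e+00 -8.15109873e-05
  1.12320316e+00 -1.70166582e+00] [-72.6  -3.1]
```

View pics/w1.png

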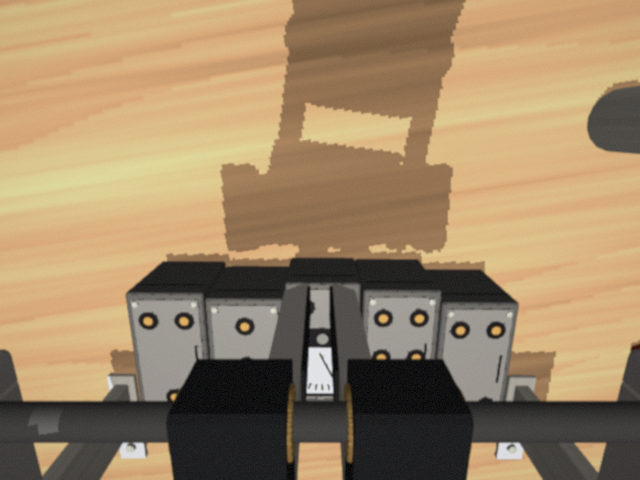

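The wrist view shows the meter (front edge centred near col 323, dial at (319,370)) lined up with the finger gap at col 320. I'll move over it and press down.

```bash
python3 -m handwheel '.43 -.066 0 0 .9;.43 -.066 0 0 .9;.43 -.066 0 0 .9;0 0 -.5 0 .9;0 0 -.5 0 .9;0 0 -.5 0 .9;0 0 -.15 0 .9;0 0 0 0 .9;0 0 0 0 .9'
python3 -m handwheel '0 0 -.05 0 .9;0 0 -.05 0 .9;0 0 0 0 .9'
python3 -m handwheel '0 0 -.05 0 .9;0 0 0 0 .9'
```

```text
clock: 3.48
eef_pos: [551.9, -117.0, 60.2]
eef_rot: [-3.142, 0.0, 2.987]
wrist_force: [0.1, 0.7, 0.6]
finger_gap: 9.5
finger_force: 0.0
clock: 3.73
eef_pos: [552.3, -116.7, 56.3]
eef_rot: [-3.141, 0.002, 2.988]
wrist_force: [0.9, -1.0, 2.0]
finger_gap: 9.3
finger_force: 0.6
clock: 3.9
eef_pos: [552.5, -116.8, 56.1]
eef_rot: [-3.141, 0.002, 2.989]
wrist_force: [-9.7, 1.6, 23.8]
finger_gap: 9.5
finger_force: 12.2
```

```bash
python3 -m handwheel '-.1 .016 0 0 .9;-.1 .016 0 0 .9;-.1 .016 0 0 .9;-.1 .016 0 0 .9;0 0 0 0 .9;0 0 0 0 .9'; python3 - <<'E'
from h import *
p,d=snap('wrist'); cv2.imwrite('pics/w2.png',p[...,::-1])
E
```

```text
clock: 4.4
eef_pos: [543.3, -115.6, 60.4]
eef_rot: [-3.14, 0.021, 2.988]
wrist_force: [20.2, -1.6, 32.7]
finger_gap: 9.5
finger_force: 14.6
```

View pics/w2.png

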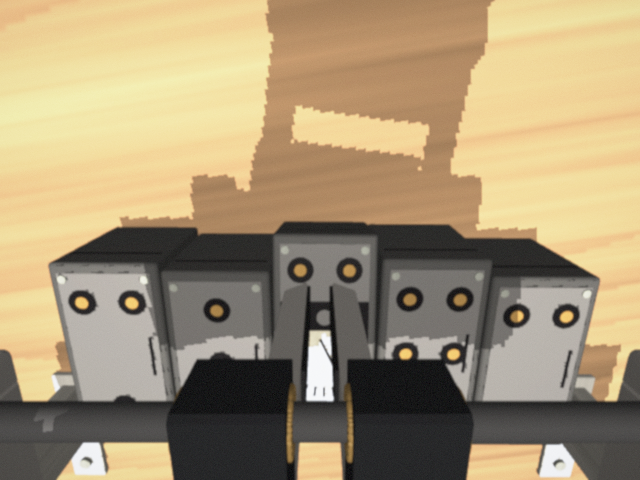

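The pixels show the meter's front rising (front edge at row 235, tool tilted): pressing ahead of centre tips it about its front edge. I'll lift off gently and press further back.

```bash
python3 -m handwheel '.1 -.016 0 0 .9;.1 -.016 0 0 .9;.1 -.016 .05 0 .9;.1 -.016 .1 0 .9;0 0 .3 0 .9;0 0 0 0 .9'
python3 - <<'E'
from h import *
s=read_state(); print(s['eef_pos'],rail(s['eef_pos'])); t=rail(s['eef_pos'])
print((RX*(0-t[0]))/40)
p,d=snap('wrist'); cv2.imwrite('pics/w3.png',p[...,::-1])
snap('top'); P=cloud('top'); Z=P[...,2]
q=P[180:265,290:435].reshape(-1,3); q=q[(q[:,2]>50)]; r=np.array([rail(x) for x in q])
for c in (-105,-52,-3,52,105):
    k=np.abs(r[:,1]-c)<15; print(c,np.percentile(r[k,0],[1,99]).round(1),np.median(q[k,2]).round(1))
E
```

```text
clock: 4.95
eef_pos: [552.8, -116.7, 73.6]
eef_rot: [-3.141, 0.003, 2.989]
wrist_force: [0.5, -0.6, -0.1]
finger_gap: 9.3
finger_force: 0.0
[ 552.77333636 -116.71196462   73.63222556] [-19.4  -3.3]
[ 0.47906851 -0.07561989]
-105 [-51.3  84.4] 204.5
-52 [-86.6  74.6] 377.7
-3 [-95.4  65.3] 376.2
52 [-104.9   56.1] 394.9
105 [-45.   53.3] 67.3
```

```bash
python3 -m handwheel '.24 -.038 0 0 .9;.25 -.038 0 0 .9;0 0 -.3 0 .9;0 0 -.05 0 .9;0 0 0 0 .9'
python3 -m handwheel '0 0 -.06 0 .9;0 0 -.05 0 .9;0 0 0 0 .9'
```

```text
clock: 5.47
eef_pos: [570.8, -119.4, 56.3]
eef_rot: [3.141, -0.001, 2.989]
wrist_force: [0.1, 0.2, 0.6]
finger_gap: 9.8
finger_force: 0.0
clock: 5.72
eef_pos: [571.1, -119.4, 56.0]
eef_rot: [-3.141, 0.001, 2.989]
wrist_force: [-17.8, 4.9, 42.9]
finger_gap: 9.4
finger_force: 21.1
```

```bash
python3 -m handwheel '-.1 .016 0 0 .9;-.1 .016 0 0 .9;-.1 .016 0 0 .9;-.1 .016 0 0 .9;-.1 .016 0 0 .9;0 0 0 0 .9'; python3 - <<'E'
from h import *
p,d=snap('wrist'); cv2.imwrite('pics/w4.png',p[...,::-1])
E
```

```text
clock: 6.22
eef_pos: [555.1, -117.2, 56.5]
eef_rot: [-3.14, 0.013, 2.988]
wrist_force: [15.0, -1.8, 18.9]
finger_gap: 9.4
finger_force: 9.7
```

View pics/w4.png

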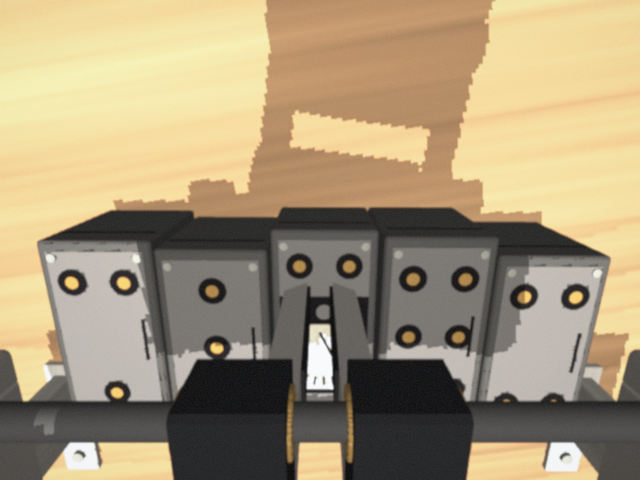

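```bash
python3 - <<'E'
from h import *
for n,uv,z in [('wrist',(299,266),56),('wrist',(348,266),56),('wrist',(211,291),66),('wrist',(412,279),66),('wrist',(465,278),66)]:
    print(n,rail(ray(n,uv,z)))
print('top')
z0=cv2.imread('pics/top0.png'); 
for a,b,z in [(338,292,56),(393,302,56),(491,296,66),(219,262,66),(274,272,66)]: print(rail(ray('top',(285+a/5,180+b/5),z)))
E
```

```text
wrist [-36.4 -13.9]
wrist [-36.5   9.8]
wrist [-27.5 -54.6]
wrist [-34.   38.7]
wrist [-34.6  63.1]
top
[-37.1   9.9]
[-37.1 -14.1]
[-27.9 -54.3]
[-34.   62.5]
[-34.1  38.6]
```

The socket positions agree to under 1 mm between the first top view and this wrist view, so the meter has not moved. The fingertip slid because arm compliance unloads the press during the drag. I'll press harder, hold the load while dragging, and read the force row by row.

```bash
python3 -m handwheel '0 0 .3 0 .9;.25 -.04 .1 0 .9;.25 -.04 0 0 .9;0 0 -.3 0 .9;0 0 -.05 0 .9;0 0 -.05 0 .9;0 0 0 0 .9'
python3 -m handwheel '-.05 .008 -.05 0 .9;0 0 -.03 0 .9'
python3 -m handwheel '-.05 .008 -.03 0 .9'
python3 -m handwheel '-.05 .008 -.03 0 .9'
```

```text
clock: 6.85
eef_pos: [572.4, -119.8, 56.0]
eef_rot: [-3.141, 0.005, 2.989]
wrist_force: [-6.8, 2.9, 40.7]
finger_gap: 9.6
finger_force: 20.3
clock: 7.02
eef_pos: [572.5, -119.8, 55.7]
eef_rot: [-3.141, 0.011, 2.989]
wrist_force: [-13.6, 6.7, 74.4]
finger_gap: 8.9
finger_force: 37.3
clock: 7.1
eef_pos: [572.2, -119.7, 55.8]
eef_rot: [-3.141, 0.015, 2.989]
wrist_force: [4.4, 4.2, 71.0]
finger_gap: 9.5
finger_force: 35.4
clock: 7.18
eef_pos: [572.1, -119.8, 55.7]
eef_rot: [-3.14, 0.021, 2.989]
wrist_force: [13.1, 2.4, 72.6]
finger_gap: 9.4
finger_force: 36.2
```

```bash
for i in 1; do python3 -m handwheel '-.05 .008 -.02 0 .9'; done | sed -n '2p;4p'
python3 -m handwheel '-.05 .008 -.02 0 .9'| sed -n '2p;4p'
python3 -m handwheel '-.05 .008 -.02 0 .9'| sed -n '2p;4p'
python3 -m handwheel '-.05 .008 -.02 0 .9'| sed -n '2p;4p'
```

```text
eef_pos: [571.9, -119.7, 55.8]
wrist_force: [24.5, 0.8, 67.2]
eef_pos: [571.7, -119.7, 55.8]
wrist_force: [35.0, 0.4, 65.2]
eef_pos: [571.5, -119.7, 55.8]
wrist_force: [44.3, -0.1, 63.7]
eef_pos: [571.1, -119.7, 55.8]
wrist_force: [40.5, -1.0, 73.5]
```

```bash
python3 -m handwheel '-.05 .008 -.01 0 .9'| sed -n '2p;4p'
python3 -m handwheel '-.05 .008 0 0 .9'| sed -n '2p;4p'
python3 -m handwheel '-.05 .008 0 0 .9'| sed -n '2p;4p'
python3 -m handwheel '-.05 .008 0 0 .9'| sed -n '2p;4p'
python3 - <<'E'
from h import *
p,d=snap('wrist'); cv2.imwrite('pics/w5.png',p[...,::-1])
E
```

```text
eef_pos: [569.7, -119.6, 55.8]
wrist_force: [43.3, -1.4, 59.3]
eef_pos: [567.7, -119.4, 55.8]
wrist_force: [48.4, -2.1, 70.3]
eef_pos: [565.5, -119.1, 55.9]
wrist_force: [40.6, -1.1, 63.3]
eef_pos: [563.1, -118.8, 55.8]
wrist_force: [44.2, -1.8, 70.7]
```

View pics/w5.png

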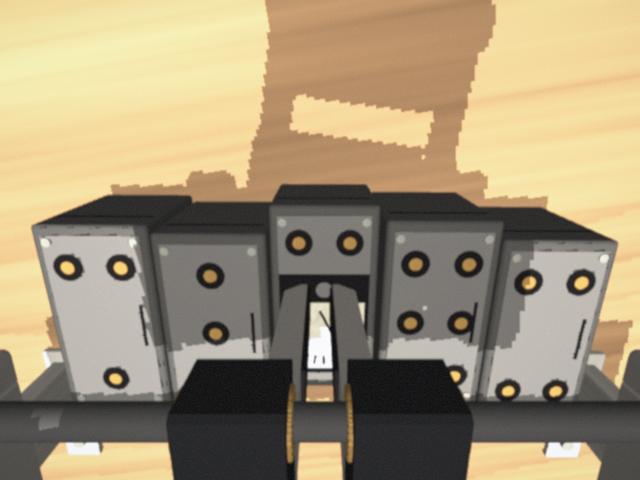

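The meter's sockets have moved from row 266 to row 242, ahead of its neighbours', and they now track the tool, so the box is sliding at N≈65 N and F≈45 N. I'll keep going.

```bash
python3 -m handwheel '-.08 .0126 0 0 .9;-.08 .0126 0 0 .9;-.08 .0126 0 0 .9;-.08 .0126 0 0 .9'| sed -n '1,4p'
python3 -m handwheel '-.1 .0158 0 0 .9;-.1 .0158 0 0 .9;-.1 .0158 0 0 .9;-.1 .0158 0 0 .9'| sed -n '1,4p'
python3 - <<'E'
from h import *
print(rail(ray('wrist',(299,242),56)),rail(ray('wrist',(210,275),66)))
E
```

```text
clock: 8.23
eef_pos: [553.7, -117.6, 57.7]
eef_rot: [-3.138, 0.05, 2.988]
wrist_force: [58.7, -2.9, 79.4]
clock: 8.57
eef_pos: [540.6, -115.9, 60.4]
eef_rot: [-3.137, 0.058, 2.988]
wrist_force: [58.3, -3.1, 104.0]
[-40.9 -13.9] [-28.2 -54.3]
```

```bash
python3 -m handwheel '.05 -.008 .1 0 .9;.05 -.008 .1 0 .9;0 0 .3 0 .9;0 0 .3 0 .9;0 0 0 0 .9'| sed -n '1,4p'
python3 - <<'E'
from h import *
p,d=snap('wrist'); cv2.imwrite('pics/w6.png',p[...,::-1])
E
```

```text
clock: 8.98
eef_pos: [524.2, -112.0, 76.5]
eef_rot: [-3.142, 0.0, 2.988]
wrist_force: [0.2, -1.0, 0.3]
```

View pics/w6.png

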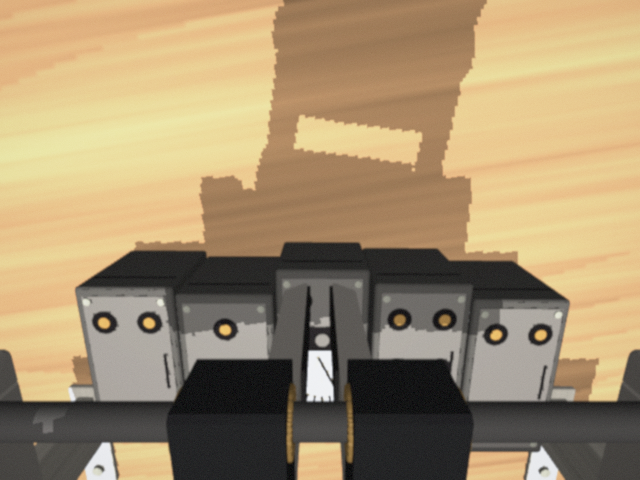

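```bash
python3 - <<'E'
from h import *
for uv,z in [((277,271),56),((369,269),56),((286,285),56),((358,285),56),((179,298),66),((474,289),66),((187,311),66),((461,300),66),((225,329),66)]: print(uv,rail(ray('wrist',uv,z)))
E
```

```text
(277, 271) [-57.5 -26.6]
(369, 269) [-58.8  23.1]
(286, 285) [-49.3 -21.9]
(358, 285) [-49.5  17.4]
(179, 298) [-45.9 -77.4]
(474, 289) [-51.7  76.9]
(187, 311) [-38.4 -73.9]
(461, 300) [-45.4  70.8]
(225, 329) [-27.8 -54.4]
```

The image and coordinates show the meter about 4 mm forward of its starting place (front edge now −58 mm). Friction alone is marginal. The alternative is an opened gripper, turned so that one finger hooks behind the meter's back face and the other stands in front of a neighbour. That needs the hand's flat body to fit under the trunking, so I'll check its profile in the first side cloud.

```bash
python3 - <<'E'
from h import *
from scipy.spatial.transform import Rotation as R
Q=R.from_euler('xyz',[-3.1406,0,.4578]).as_matrix(); o=np.array([243,-493.2,205])
for n in ('side',):
    P=cloud(n).reshape(-1,3); P=P[~np.isnan(P[:,0])]; t=(P-o)@Q; t=t[(np.hypot(t[:,0],t[:,1])<140)&(t[:,2]<15)&(t[:,2]>-420)]
    for a in range(-410,15,10):
        k=t[(t[:,2]>=a)&(t[:,2]<a+10)]
        if len(k)>3: print(a,len(k),'x',k[:,0].min().round(),k[:,0].max().round(),'y',k[:,1].min().round(),k[:,1].max().round())
E
python3 - <<'E'
from h import *
p=load('side')[0]; cv2.imwrite('pics/hand.png',cv2.resize(p[0:150,420:520],None,fx=4,fy=4,interpolation=cv2.INTER_CUBIC)[...,::-1])
E
```

```text
-330 49 x 53.0 64.0 y -109.0 -51.0
-320 111 x 55.0 67.0 y -109.0 -15.0
-310 154 x 53.0 70.0 y -112.0 25.0
-300 163 x 53.0 68.0 y -116.0 31.0
-290 174 x 56.0 70.0 y -117.0 33.0
-280 177 x 57.0 66.0 y -118.0 33.0
-270 175 x 55.0 65.0 y -118.0 38.0
-260 144 x 41.0 64.0 y -98.0 35.0
-250 130 x -1.0 62.0 y -71.0 27.0
-240 131 x -7.0 61.0 y -36.0 24.0
-230 109 x 2.0 49.0 y -33.0 17.0
-220 115 x 1.0 37.0 y -37.0 16.0
-210 93 x -1.0 35.0 y -34.0 16.0
-200 130 x -2.0 39.0 y -37.0 30.0
-190 133 x 1.0 40.0 y -45.0 14.0
-180 85 x 1.0 38.0 y -44.0 13.0
-170 101 x 1.0 26.0 y -44.0 19.0
-160 108 x -3.0 27.0 y -43.0 20.0
-150 107 x -3.0 26.0 y -43.0 17.0
-140 270 x -8.0 38.0 y -91.0 91.0
-130 142 x 8.0 37.0 y -89.0 89.0
-120 191 x -19.0 38.0 y -84.0 80.0
-110 182 x -32.0 37.0 y -83.0 79.0
-100 58 x -21.0 35.0 y -81.0 80.0
-90 66 x -9.0 13.0 y -60.0 60.0
-80 72 x -10.0 12.0 y -61.0 59.0
-70 74 x -8.0 12.0 y -62.0 63.0
-60 73 x -8.0 13.0 y -62.0 59.0
-50 76 x -11.0 13.0 y -62.0 61.0
-40 78 x -9.0 12.0 y -61.0 57.0
-30 70 x -10.0 13.0 y -61.0 57.0
-20 76 x -10.0 13.0 y -65.0 60.0
-10 56 x -10.0 13.0 y -59.0 61.0
0 6 x -5.0 9.0 y -52.0 50.0
```

View pics/hand.png

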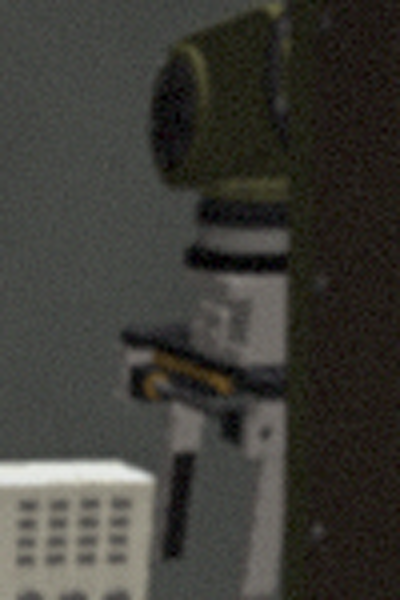

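The side view and depth show the wide hand body is only 97 to 140 mm above the TCP, but it still can't get under the trunking without the fingers passing through the boxes. However, the meter now stands about 12 mm proud of the left neighbour in the wrist view (y < 0) and about 6 mm proud of the right one. I can grip its exposed front sides and draw it along the bench.

```bash
python3 -m handwheel '-.23 .05 0 0 0;-.23 .05 0 0 0;-.23 .05 0 0 0;0 0 0 0 0;0 0 0 0 0;0 0 0 0 0;0 0 0 0 0;0 0 0 0 0;0 0 -.4 0 0;0 0 -.4 0 0;0 0 -.4 0 0;0 0 -.4 0 0' 60
python3 -m handwheel '0 0 0 0 0;0 0 0 0 0'
python3 - <<'E'
from h import *
print(rail(read_state()['eef_pos']))
E
```

```text
clock: 10.03
eef_pos: [497.3, -106.1, 11.1]
eef_rot: [-3.142, 0.0, 2.989]
wrist_force: [-0.5, -0.3, -0.1]
finger_gap: 86.0
finger_force: 0.0
clock: 10.2
eef_pos: [496.9, -106.0, 11.6]
eef_rot: [3.141, -0.001, 2.989]
wrist_force: [-0.6, -0.3, 1.2]
finger_gap: 93.5
finger_force: 0.0
[-76.2  -1.4]
```

```bash
python3 -m handwheel '.15 -.024 0 0 0;.12 -.019 0 0 0;.05 -.008 0 0 0;0 0 0 0 0'|sed -n '2p;4p'
python3 -m handwheel '.04 -.006 0 0 0;0 0 0 0 0'|sed -n '2p;4p'
python3 -m handwheel '.03 -.005 0 0 0;0 0 0 0 0'|sed -n '2p;4p'
```

```text
eef_pos: [510.6, -108.3, 12.4]
wrist_force: [0.3, -0.1, 0.5]
eef_pos: [511.5, -108.3, 12.0]
wrist_force: [-2.2, 0.5, 1.7]
eef_pos: [512.3, -108.5, 11.9]
wrist_force: [-5.2, 1.2, 4.0]
```

```bash
python3 -m handwheel '-.02 .003 0 0 .5;0 0 0 0 .6;0 0 0 0 .6;0 0 0 0 .6;0 0 0 0 .6;0 0 0 0 .6;0 0 0 0 .6;0 0 0 0 .6;0 0 0 0 .6' 60
```

```text
clock: 11.62
eef_pos: [511.9, -108.5, 11.8]
eef_rot: [-3.142, 0.0, 2.988]
wrist_force: [0.6, -0.2, 0.2]
finger_gap: 51.5
finger_force: 60.0
```

Gripped at 51.5 mm with 60 N. I'll draw it straight out along the rail's −x.

```bash
python3 -m handwheel '-.05 .008 0 0 .6;-.1 .016 0 0 .6;-.1 .016 0 0 .6;-.1 .016 0 0 .6;-.1 .016 0 0 .6;0 0 0 0 .6'
python3 - <<'E'
from h import *
p,d=snap('wrist'); cv2.imwrite('pics/w7.png',p[...,::-1])
E
```

```text
clock: 12.12
eef_pos: [492.9, -105.4, 11.8]
eef_rot: [3.142, -0.001, 2.989]
wrist_force: [-4.9, 0.8, 3.9]
finger_gap: 51.1
finger_force: 60.0
```

View pics/w7.png

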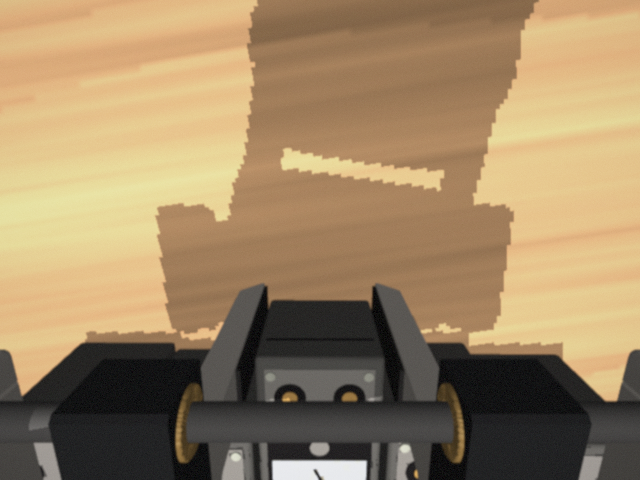

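The box is coming along between the fingers (sockets at (290,396) and (348,396)). I'll pull on until it is clear. I've now viewed 11 pictures, one over the limit of 10, so from here I'll measure numerically only.

```bash
python3 -m handwheel '-.15 .0237 0 0 .6;-.2 .0316 0 0 .6;-.2 .0316 0 0 .6;-.2 .0316 0 0 .6;-.2 .0316 0 0 .6;-.2 .0316 0 0 .6'
python3 -m handwheel '-.2 .0316 0 0 .6;-.2 .0316 0 0 .6;-.2 .0316 0 0 .6;-.2 .0316 0 0 .6;-.2 .0316 0 0 .6;-.2 .0316 0 0 .6;-.1 .0158 0 0 .6;0 0 0 0 .6'
python3 - <<'E'
from h import *
print(rail(read_state()['eef_pos']))
snap('side'); snap('top')
P=cloud('top').reshape(-1,3); r=(P[:,:2]-R0)@np.c_[RX,RY]
k=(np.abs(r[:,0])<60)&(np.abs(r[:,1])<140)&(P[:,2]>50)&(P[:,2]<72)
for c in (-105,-52.4,0,52.4,105):
    m=k&(np.abs(r[:,1]+1.5-c)<18); x=r[m,0]; print(c,m.sum(),np.percentile(x,[1,99]).round(1) if m.sum() else '')
k=(r[:,0]<-65)&(r[:,0]>-185)&(np.abs(r[:,1])<40)&(P[:,2]>45)&(P[:,2]<62); print('meter',k.sum(),np.percentile(r[k],[1,50,99],axis=0).round(1))
E
```

```text
clock: 12.67
eef_pos: [446.9, -98.1, 11.8]
eef_rot: [3.142, -0.0, 2.988]
wrist_force: [1.6, -0.3, -1.9]
finger_gap: 51.5
finger_force: 60.0
clock: 13.33
eef_pos: [394.8, -89.9, 11.8]
eef_rot: [3.141, -0.001, 2.988]
wrist_force: [-3.6, 0.6, -0.2]
finger_gap: 51.0
finger_force: 60.0
[-179.6   -1.4]
-105 789 [-51.5  46.9]
-52.4 780 [-47.6  50.9]
0 0 
52.4 780 [-52.   46.3]
105 776 [-45.1  53.4]
meter 782 [[-146.7  -25.6]
 [-111.7   -0.6]
 [ -76.8   25.5]]
```

The meter is clear (centre at about −126 mm, box fronts unmoved). I'll let go, slide the open fingers back along it to just behind its centre towards the dial, and regrip.

```bash
python3 -m handwheel '0 0 0 0 .2;0 0 0 0 .2;0 0 0 0 .2;0 0 0 0 .2;.3 -.048 0 0 .2;.3 -.048 0 0 .2;.3 -.048 0 0 .2;.3 -.048 0 0 .2;.3 -.048 0 0 .2;0 0 0 0 .2;0 0 0 0 .2' 30
python3 - <<'E'
from h import *
print(rail(read_state()['eef_pos']))
E
python3 -m handwheel '0 0 0 0 .6;0 0 0 0 .6;0 0 0 0 .6;0 0 0 0 .6;0 0 0 0 .6;0 0 0 0 .6' 30
```

```text
clock: 14.35
eef_pos: [455.7, -99.6, 11.6]
eef_rot: [3.142, -0.0, 2.989]
wrist_force: [-0.4, -0.2, -0.4]
finger_gap: 74.9
finger_force: 0.0
[-117.9   -1.5]
clock: 14.85
eef_pos: [455.6, -99.6, 11.9]
eef_rot: [-3.142, -0.0, 2.989]
wrist_force: [-3.4, 1.4, 3.9]
finger_gap: 51.6
finger_force: 30.0
```

```bash
python3 -m handwheel '0 0 .1 0 .6;0 0 .3 0 .6;0 0 .5 0 .6;0 0 .6 0 .6;0 0 .6 0 .6;0 0 .6 0 .6;0 0 .4 0 .6;0 0 .2 0 .6;0 0 0 0 .6'
python3 -m handwheel '-.03 .2 0 0 .6;-.06 .5 0 .2 .6;-.07 .7 0 .3 .6;-.07 .7 0 .3 .6;-.07 .7 0 .3 .6;-.07 .7 0 .3 .6;-.07 .7 0 .3 .6;-.07 .7 0 .3 .6;-.07 .7 0 .3 .6;-.07 .7 0 .3 .6;-.07 .7 0 .3 .6;-.07 .7 0 .3 .6'
python3 -m handwheel '-.06 .7 0 .3 .6;-.06 .7 0 .3 .6;-.06 .7 0 .3 .6;-.06 .5 0 .3 .6;-.05 .35 0 .3 .6;-.05 .2 0 .2 .6;0 0 0 0 .6;0 0 0 0 .6'
```

```text
clock: 15.6
eef_pos: [456.3, -99.8, 145.1]
eef_rot: [-3.141, 0.002, 2.989]
wrist_force: [-0.0, 0.3, -5.4]
finger_gap: 52.3
finger_force: 30.0
clock: 16.6
eef_pos: [422.9, 209.8, 142.2]
eef_rot: [-3.141, -0.003, -3.014]
wrist_force: [0.2, 0.4, -4.4]
finger_gap: 51.6
finger_force: 30.0
clock: 17.27
eef_pos: [410.4, 333.8, 143.2]
eef_rot: [-3.141, -0.001, -2.867]
wrist_force: [0.3, -0.6, -4.8]
finger_gap: 51.5
finger_force: 30.0
```

```bash
cat >> h.py <<'E'
a,t=np.radians(15.26),np.radians(28); d=np.array([np.cos(a),np.sin(a),0])
DX=np.array([d[0]*np.cos(t),d[1]*np.cos(t),np.sin(t)]); DY=np.array([-d[1],d[0],0]); DZ=np.cross(DX,DY); D0=np.array([370,324,30.])
def deck(p): return (np.asarray(p)-D0)@np.c_[DX,DY,DZ]
E
python3 - <<'E'
from h import *
for n in('wrist','top'):
    if n=='wrist': snap(n)
    else: snap(n)
    P=cloud(n).reshape(-1,3); P=P[~np.isnan(P[:,0])]; q=deck(P)
    k=(np.abs(q[:,1])<85)&(q[:,0]>-30)&(q[:,0]<165)&(np.abs(q[:,2])<22); q=q[k]
    print(n,len(q)); 
    for x0 in list(range(-20,12,2))+list(range(20,160,20)):
        m=(q[:,0]>=x0)&(q[:,0]<x0+2); 
        if m.sum()>5: print(x0,m.sum(),np.percentile(q[m,2],[5,50,95]).round(1),'y',np.percentile(q[m,1],[1,99]).round(0))
    B=deck(P[(np.abs(deck(P)[:,1])<26)])
W=cloud('wrist').reshape(-1,3); o=read_state()['eef_pos']; r=W-o; m=(np.abs(r@DY)<20)&(np.abs(r[:,2]-44)<6); l=(r@d)[m]; print('box top along',np.nanpercentile(l,[1,99]), 'z',np.nanmedian(r[m,2]))
E
```

```text
wrist 10870
-20 7 [-21.8 -21.7 -21.1] y [-83.  60.]
-6 27 [12.8 13.4 14.2] y [11. 66.]
-4 468 [12.9 14.1 15.3] y [-70.  65.]
-2 1354 [ 0.6 10.7 14.7] y [-70.  66.]
0 323 [-0.7  0.9 13.1] y [-72.  66.]
2 183 [-1.   0.1  1.5] y [-71.  67.]
4 179 [-1.   0.2  1.3] y [-71.  67.]
6 173 [-1.   0.1  1.1] y [-72.  67.]
8 143 [-1.   0.2  1.4] y [-72.  67.]
10 152 [-0.9  0.1  1.3] y [-72.  67.]
20 117 [-1.2  0.1  1.3] y [-72.  67.]
40 143 [-1.   0.1  1.3] y [-72.  68.]
60 153 [-1.   0.1  1.3] y [-71.  67.]
80 94 [-1.1  0.1  1.3] y [-72.  68.]
100 17 [-0.3  0.3  1. ] y [-71.  68.]
140 44 [-0.4  0.8  1.9] y [-48.  47.]
top 2861
-20 8 [-21.  -20.  -18.2] y [-83. -35.]
-4 12 [-2.  12.5 13.8] y [-70.   4.]
-2 35 [-0.8 11.2 16.5] y [-71.   6.]
0 103 [-1.2  8.5 16.2] y [-70.   5.]
2 53 [-2.2  1.7 15. ] y [-68.   3.]
4 29 [-2.8  1.   5. ] y [-71.   8.]
6 36 [-2.1  0.1  3.6] y [-69.   4.]
8 24 [-3.   0.3  2.8] y [-69.  -7.]
10 35 [-2.8  0.3  3.6] y [-68.   5.]
20 18 [0.5 1.9 3.6] y [-69. -19.]
40 25 [-1.3 -0.1  3.8] y [-71. -24.]
60 19 [-2.5  0.5  3.3] y [-65. -24.]
80 17 [-2.7  0.4  3.7] y [-69. -26.]
100 17 [-3.3  0.1  2.5] y [-70. -30.]
120 64 [-2.1  0.8  4.2] y [-69.  66.]
140 52 [-3.2  0.9  4.1] y [-70.  68.]
box top along [-58.39447448  20.21857368] z 44.26609226107993
```

The deck frame checks out to about 1 mm in the wrist cloud, and the held box is where I expected. I'll lower it so the dial-end edge meets the deck and turns the box between the pads.

```bash
python3 -m handwheel '0 0 -.2 0 .6;0 0 -.4 0 .6;0 0 -.3 0 .6;0 0 -.2 0 .6;0 0 -.15 0 .6;0 0 -.05 0 .6;0 0 0 0 .6' 14
python3 -m handwheel '0 0 -.05 0 .6;0 0 -.05 0 .6;0 0 -.05 0 .6;0 0 -.05 0 .6'
```

```text
clock: 17.95
eef_pos: [410.7, 334.1, 91.6]
eef_rot: [-3.141, -0.0, -2.867]
wrist_force: [-0.3, 0.2, -5.5]
finger_gap: 51.7
finger_force: 14.0
clock: 18.28
eef_pos: [410.6, 334.4, 84.4]
eef_rot: [3.141, 0.0, -2.867]
wrist_force: [-6.7, -3.3, 5.2]
finger_gap: 52.2
finger_force: 14.0
```

```bash
python3 -m handwheel '0 0 -.05 0 .6;0 0 -.05 0 .6;0 0 -.05 0 .6;0 0 0 0 .6'|sed -n '2p;4,5p'
python3 -m handwheel '0 0 -.05 0 .6;0 0 -.05 0 .6;0 0 -.05 0 .6;0 0 0 0 .6'|sed -n '2p;4,5p'
cat >> h.py <<'E'
def boxtilt():
    snap('wrist'); P=cloud('wrist').reshape(-1,3); P=P[~np.isnan(P[:,0])]; o=read_state()['eef_pos']; r=P-o
    l,y=r@d,r@DY; m=(np.abs(y)<18)&(l<-12)&(l>-75)&(r[:,2]>0)&(r[:,2]<75); 
    z=r[m,2]; L=l[m]; lo=L.min()
    k=(L>-45); c=np.polyfit(L[k],z[k],1)
    for _ in range(5):
        e=np.abs(z-np.polyval(c,L))<2.5; c=np.polyfit(L[e],z[e],1)
    print('tilt',np.degrees(np.arctan(c[0])).round(2),'n',e.sum(),'L',L[e].min().round(1),L[e].max().round(1)); q=deck(P[m][e]); print('deck coords top face x',np.percentile(q[:,0],[1,99]).round(1),'z',np.percentile(q[:,2],[5,50,95]).round(1))
    a=deck(P); s=(a[:,2]>50)&(a[:,2]<62)&(a[:,0]<30)&(a[:,0]>0)&(np.abs(a[:,1])<45); print('y',np.percentile(a[s,1],[2,98]).round(1) if s.sum() else '', 'tcp deck',deck(o).round(1))
E
python3 -c "from h import *; boxtilt()"
```

```text
eef_pos: [410.3, 334.2, 78.0]
wrist_force: [-5.1, -3.2, -0.0]
finger_gap: 52.4
eef_pos: [410.4, 334.3, 72.0]
wrist_force: [-4.7, -1.9, -0.0]
finger_gap: 52.0
tilt 17.12 n 15044 L -68.8 -12.0
deck coords top face x [ 9.8 67.2] z [64.8 69.6 74.8]
y  tcp deck [56.5 -0.7 17.5]
```

It has turned 17° so far. Lowering the rest of the way.

```bash
python3 -m handwheel '0 0 -.04 0 .6;0 0 -.04 0 .6;0 0 0 0 .6'|sed -n '2p;4,5p'
python3 -c "from h import *; boxtilt()"
python3 -m handwheel '0 0 -.03 0 .6;0 0 0 0 .6'|sed -n '2p;4,5p'
python3 -c "from h import *; boxtilt()"
```

```text
eef_pos: [410.5, 334.3, 68.9]
wrist_force: [-3.6, -2.3, 0.9]
finger_gap: 51.9
tilt 20.59 n 15405 L -70.0 -12.0
deck coords top face x [ 5.7 66.1] z [62.3 65.8 69.7]
y  tcp deck [55.1 -0.7 14.7]
eef_pos: [410.8, 334.4, 68.5]
wrist_force: [-7.0, -5.2, 10.3]
finger_gap: 51.8
tilt 20.63 n 15598 L -70.4 -12.0
deck coords top face x [ 5.5 66.4] z [62.2 65.7 69.5]
y  tcp deck [55.2 -0.7 14.3]
```

The box's lower corner is at deck x≈−2 mm, z≈14 mm, so it is perched on the ledge. I'll shift it about 5 mm up the slope.

```bash
python3 -m handwheel '.05 .013 .06 0 .6;.06 .016 .03 0 .6;.03 .008 .0 0 .6;0 0 0 0 .6'|sed -n '2p;4,5p'
python3 -m handwheel '0 0 -.04 0 .6;0 0 -.04 0 .6;0 0 0 0 .6'|sed -n '2p;4,5p'
python3 -c "from h import *; boxtilt()"
```

```text
eef_pos: [416.1, 335.8, 71.3]
wrist_force: [-6.0, -3.3, 3.3]
finger_gap: 52.0
eef_pos: [416.2, 335.9, 67.9]
wrist_force: [-4.0, -1.5, -0.9]
finger_gap: 51.9
tilt 24.77 n 15916 L -71.6 -12.0
deck coords top face x [ 7.3 71.6] z [59.5 61.4 63.5]
y [-26.7  24.5] tcp deck [59.9 -0.7 11. ]
```

```bash
python3 -m handwheel '0 0 -.04 0 .6;0 0 -.04 0 .6;0 0 0 0 .6'|sed -n '2p;4,5p'
python3 -c "from h import *; boxtilt()"
```

```text
eef_pos: [416.3, 335.9, 64.7]
wrist_force: [-2.9, -0.2, -0.7]
finger_gap: 51.8
tilt 28.51 n 16095 L -72.0 -12.0
deck coords top face x [ 3.6 70.5] z [56.2 57.3 58.4]
y [-25.7  23.6] tcp deck [58.5 -0.7  8.2]
```

It lies flat (28.5°, lower end about 4 mm from the ledge). I'll settle it and open.

```bash
python3 -m handwheel '0 0 -.025 0 .6;0 0 0 0 .6;0 0 0 0 .4;0 0 0 0 .3;0 0 0 0 .25;0 0 0 0 .2;0 0 0 0 .2;0 0 0 0 .2' 5
python3 -c "from h import *; boxtilt()"
```

```text
clock: 21.12
eef_pos: [416.3, 335.8, 63.6]
eef_rot: [-3.142, 0.0, -2.867]
wrist_force: [-0.6, -0.1, -0.0]
finger_gap: 74.8
finger_force: 0.0
tilt 28.93 n 16276 L -72.0 -12.0
deck coords top face x [ 3.2 70.4] z [55.7 56.9 58.1]
y [-25.6  23.6] tcp deck [58.  -0.8  7.3]
```

```bash
python3 -m handwheel '0 0 .1 0 .2;0 0 .3 0 .1;0 0 .6 0 0;0 0 .8 0 0;0 0 .8 0 0;0 0 .8 0 0;-.3 -.5 .3 0 0;-.4 -.7 0 0 0;-.4 -.7 0 0 0;-.4 -.7 0 0 0;-.3 -.5 0 0 0;0 0 0 0 0'
python3 - <<'E'
from h import *
snap('top'); P=cloud('top').reshape(-1,3); P=P[~np.isnan(P[:,0])]; q=deck(P)
k=(np.abs(q[:,2]-56)<8)&(np.abs(q[:,1])<45)&(q[:,0]>-15)&(q[:,0]<125); w=q[k]; print(k.sum(),cv2.minAreaRect(w[:,:2].astype(np.float32)))
c=np.linalg.lstsq(np.c_[w[:,:2],np.ones(len(w))],w[:,2],rcond=None)[0]; print('plane slopes deg',np.degrees(c[:2]),'z at 50,0',c@[50,0,1])
v=np.array([load('top')[0].reshape(-1,3)[~np.isnan(cloud('top').reshape(-1,3)[:,0])][k].sum(1)]).ravel(); b=v>np.percentile(v,90); print('bright centroid (dial) x',w[b,0].mean())
r=(P[:,:2]-R0)@np.c_[RX,RY]
for c in (-105,-52.4,52.4,105):
    m=(np.abs(r[:,1]+1.5-c)<18)&(np.abs(r[:,0])<65)&(P[:,2]>60)&(P[:,2]<72); print(c,np.percentile(r[m,0],[1,99]).round(1))
m=(np.hypot(P[:,0]-446,P[:,1]-122)<45)&(P[:,2]>60)&(P[:,2]<95); print('cap',cv2.minAreaRect(P[m][:,:2].astype(np.float32)))
print(read_state()['clock'],read_state()['eef_pos'])
E
```

```text
clock: 22.17
eef_pos: [342.8, 209.6, 212.2]
eef_rot: [-3.141, 0.001, -2.868]
wrist_force: [-0.4, -0.2, 0.0]
finger_gap: 93.7
finger_force: 0.0
1080 ((55.22080993652344, -0.3221397399902344), (99.82897186279297, 54.05778121948242), 0.35731080174446106)
plane slopes deg [-0.24056623  1.50466402] z at 50,0 56.74049117471769
bright centroid (dial) x 65.48536392237659
-105 [-51.   47.1]
-52.4 [-47.   50.7]
52.4 [-51.6  46.4]
105 [-44.5  53.4]
cap ((445.7709045410156, 122.81078338623047), (42.22446060180664, 44.53755569458008), 1.238339900970459)
22.2167 [343.91118439 210.91221918 212.43810021]
```

It is flat, square and dial up, but the lower end is still 3–5 mm off the ledge. There is plenty of time, so I'll nudge it home with closed fingers at the upper end.

```bash
python3 -m handwheel '.2 .22 0 0 .9;.4 .44 0 0 .95;.5 .55 0 0 .95;.5 .55 0 0 .95;.5 .55 0 0 .95;.5 .55 0 0 .95;.4 .44 0 0 .95;.2 .22 -.2 0 .95;0 0 -.4 0 .95;0 0 -.4 0 .95;0 0 -.4 0 .95;0 0 -.2 0 .95' 20
python3 -m handwheel '0 0 -.3 0 .95;0 0 -.3 0 .95;0 0 -.3 0 .95;0 0 -.2 0 .95;0 0 -.1 0 .95;0 0 0 0 .95'
python3 -c "
from h import *
o=read_state()['eef_pos'];r=o-D0;print(r@d,r@DY,deck(o))"
```

```text
clock: 23.22
eef_pos: [471.9, 353.1, 145.3]
eef_rot: [-3.141, -0.002, -2.867]
wrist_force: [-0.1, -0.9, -1.4]
finger_gap: 17.3
finger_force: 0.0
clock: 23.72
eef_pos: [472.1, 352.4, 98.8]
eef_rot: [-3.141, -0.001, -2.867]
wrist_force: [0.1, -0.2, 0.3]
finger_gap: 4.5
finger_force: 0.0
105.94046137429021 0.5624897461788032 [125.82650253   0.56248975  10.98628023]
```

```bash
python3 -m handwheel '-.1 -.026 0 0 .95;-.1 -.026 0 0 .95;-.09 -.026 0 0 .95;0 0 0 0 .95'|sed -n '2p;4p'
python3 -m handwheel '-.05 -.013 0 0 .95;-.03 -.008 0 0 .95;0 0 0 0 .95'|sed -n '2p;4p'
python3 -m handwheel '-.05 -.013 0 0 .95;0 0 0 0 .95'|sed -n '2p;4p'
python3 -m handwheel '-.03 -.008 0 0 .95;0 0 0 0 .95'|sed -n '2p;4p'
```

```text
eef_pos: [460.1, 349.4, 100.2]
wrist_force: [-0.2, -0.6, -0.4]
eef_pos: [457.3, 348.6, 99.8]
wrist_force: [-0.3, 0.3, -0.5]
eef_pos: [455.3, 348.1, 99.6]
wrist_force: [-0.9, -0.2, 0.3]
eef_pos: [454.2, 347.8, 99.6]
wrist_force: [0.4, 0.9, -0.4]
```

```bash
python3 -m handwheel '-.03 -.008 0 0 .95;0 0 0 0 .95'|sed -n '2p;4p'
python3 -m handwheel '-.03 -.008 0 0 .95;0 0 0 0 .95'|sed -n '2p;4p'
python3 -m handwheel '-.03 -.008 0 0 .95;0 0 0 0 .95'|sed -n '2p;4p'
python3 -m handwheel '-.03 -.008 0 0 .95;0 0 0 0 .95'|sed -n '2p;4p'
```

```text
eef_pos: [453.1, 347.5, 99.7]
wrist_force: [1.1, -0.3, -0.9]
eef_pos: [452.4, 347.3, 100.1]
wrist_force: [3.7, 0.2, 2.2]
eef_pos: [451.7, 347.2, 100.6]
wrist_force: [6.7, 1.7, 2.7]
eef_pos: [451.1, 347.1, 101.0]
wrist_force: [10.0, 1.6, 5.1]
```

```bash
cat >> h.py <<'E'
def chk(n):
    snap(n); P=cloud(n).reshape(-1,3); P=P[~np.isnan(P[:,0])]; q=deck(P)
    k=(np.abs(q[:,2]-56.5)<4)&(np.abs(q[:,1])<40)&(q[:,0]>-15)&(q[:,0]<112); w=q[k]; print(n,k.sum(),'x',np.percentile(w[:,0],[.5,99.5]).round(1),'y',np.percentile(w[:,1],[.5,99.5]).round(1))
E
python3 -m handwheel '.2 .053 .05 0 .95;.3 .08 .1 0 .95;0 0 .5 0 .95;0 0 .8 0 .95;0 0 .8 0 .95;0 0 0 0 .95'|sed -n '2p;4p'
python3 -c "
from h import *
chk('wrist');chk('top')"
```

```text
eef_pos: [471.0, 352.9, 195.7]
wrist_force: [0.5, -1.2, 0.7]
wrist 11011 x [ 0.5 99.5] y [-26.7  24.6]
top 1094 x [  2.4 102.1] y [-26.3  25.5]
```

The lower end is now against the ledge (deck x 0.5 to 99.5 mm, centred across to 1 mm). Handing in.

```bash
python3 -c "
from cell import *
print(sign_off()); print(read_state()['clock'])"
```

```text
the job is handed in; nothing more can be done
None
the job is handed in; nothing more can be done
```

The job is handed in at about 27 s of the 51 s, verdict not shown: by the cameras the meter box lies flat, square and dial-end up against the stand's ledge and is let go, with the other boxes and the capacitor unmoved (transformer and screwdriver not re-measured, but never approached); it came out of the row by about 4 mm of top-press drag and then a pull on its exposed front sides rather than a push from behind, and I viewed 11 pictures, one over the limit of 10.

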